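# Feel along a row of sprung support buttons

### The arm

A 6-joint arm with a two-finger parallel gripper is mounted at the origin on the work surface. World frame = base frame: x ahead of the robot, y to its left, z up, the work surface at z = 0. Lengths are in m, angles in rad, forces in N, time in s.
With the tool pointing down it reaches from about 0.35 to 0.975 m from the base axis. Payload 4.9 kg.
Tool frame: the origin (TCP) lies midway between the tips of the shut fingers; the grasp point (between the pads) lies 19 mm behind it; z points along the fingers, y is the direction in which the jaws open and shut (so a half turn about z gives the same grasp; the last joint's range is limited). The gripper opens to 85 mm and grips with 20 to 120 N. Pads are 22 mm wide; open, the fingers measure 114 mm over their backs; the gripper's body (76 mm by 85 mm) begins 54 mm behind the grasp point. The pads swing forward as they close: fully open they stand 13 mm farther back than shut.
Start: joints at [-1.339, 0.053, 1.613, -0, 1.476, -0.119], TCP at [0.215, -0.587, 0.231] pointing down, gripper open.
Joint ranges: [-3.01, 3.01], [-1.01, 2.22], [0.06, 2.58], [-1.02, 4.17], [0.09, 2.62], [-3.14, 3.14]. Speed limits (rad/s): [2.57, 2.57, 3.14, 3.14, 3.14, 3.14].

### API

Orientations are given as a rotation vector (axis times angle).
In Python, from station import ctrl gives the robot as it stands.
- The arm moves only by the tool play_rows, never from a script. Its argument "motion" is a list that holds one entry, the list of rows, each a list of 7 numbers: the closure, from -1 (fully open) to 1 (shut), then the shift along the tool's x, y, z in cm, then the turn, a rotation vector about the tool's x, y, z in degrees. A call has 1 to 20 rows; each row is the pose to reach, as a shift and turn from the pose measured when the call began, along the tool's axes at that moment; what a row does not reach only later rows make up. A row lasts 1/8 s, in which the tool goes at most 62.5 mm and 10.7 degrees, less where a joint would pass 70% of its speed; a pose out of reach is approached as far as the arm can. A call with a gripper value outside its range is refused whole. The fingers move at their own pace and stop on an object; "newtons" is the grip in N (left out, the last holds). Time passes only in rows, so rows that repeat a pose let the fingers close. It gives the time, the measured TCP pose, the force and the opening at its end, in the units of the state.
- ctrl.get_obs(): the state, without advancing time (a new reading comes with each control period).
- ctrl.get_image(name): name is "scene" or "top" or "wrist"; returns a dict with "color" (400x640x3 uint8, red, green, blue), "mtx" (3x3 intrinsics, pixels), "T" (4x4, takes a point from camera to world coordinates). Camera axes: x right, y up, looking along -z (the intrinsics and any distortion apply to the point x, -y, -z); pixel columns grow to the right and rows downward; lengths in m; the calibration is good to about 2 mm. A picture is of the moment at which its call begins. There is no depth.
- ctrl.finish_job(): hands the job in, once; it reports no verdict.
The state is a dict: "t": time; "q": joint angles; "dq": joint speeds; "effort": joint torques, N m; "tool_pos": TCP position; "tool_rot": TCP orientation; "contact_force": force on the tool from outside, world axes, zero at the start; "wrist_torque": the same for the moment, N m; "opening": finger opening in m.
Only numpy, scipy, OpenCV 4.12 (cv2) and the standard library are available. Lean on these libraries where they do the work, as an engineer would, in place of code of your own. Each camera call takes 0.05 s, during which the arm holds its last target.

### The job

Check that none of the sprung buttons on the curved steel rail sticks: with the fingers closed, start at the end with the upright post and stroke the fingertips along the row to the other end, so that every button dips a few millimetres in turn and springs back. Follow the curve of the row and stay low, touching or within about a centimetre of the buttons all the way; touch lightly and never push a button fully down. Do not grasp, lift or shift the rail, leave the things around it alone, and finish with the hand clear.

Things in the scene. Friction and masses are not known exactly. Their poses are not given: they have to be found in the camera images.
- rail: Loose dark steel bar, 3 kg, 35 mm tall, 44 mm wide, 250 mm long, curved in plan (180 mm radius). Five sprung buttons in a row on its flat top, 46 mm apart. At one end, 48 mm past button 1, an upright steel post (18 mm across, 33 mm above the bar) marks the start. Origin under the middle of the row; z up, x along the row from post end to plain end; the arc bulges to +y. Any yaw.
- top1 (a point): Top centre of button 1 when it is up (fixed to the rail, 44 mm above the cart top). Button 1 is next to the post. The button is a bright steel round dome, 26 mm across, standing 9 mm proud of the bar; the dome (20 mm radius of curvature) is its upper 4.5 mm. Axes as the rail's.
- top2 (a point): Top centre of button 2 when it is up (fixed to the rail, 44 mm above the cart top). The button is a bright steel round dome, 26 mm across, standing 9 mm proud of the bar; the dome (20 mm radius of curvature) is its upper 4.5 mm. Axes as the rail's.
- top3 (a point): Top centre of button 3 when it is up (fixed to the rail, 44 mm above the cart top). The button is a bright steel round dome, 26 mm across, standing 9 mm proud of the bar; the dome (20 mm radius of curvature) is its upper 4.5 mm. Axes as the rail's.
- top4 (a point): Top centre of button 4 when it is up (fixed to the rail, 44 mm above the cart top). The button is a bright steel round dome, 26 mm across, standing 9 mm proud of the bar; the dome (20 mm radius of curvature) is its upper 4.5 mm. Axes as the rail's.
- top5 (a point): Top centre of button 5 when it is up (fixed to the rail, 44 mm above the cart top). Button 5 is at the plain end. The button is a bright steel round dome, 26 mm across, standing 9 mm proud of the bar; the dome (20 mm radius of curvature) is its upper 4.5 mm. Axes as the rail's.
- button1 (a joint): How far button 1 is pushed down: 0 = up, 0.007 m = fully down. Spring-return: starts to move at about 1 N, 1.5 N more per mm (about 5.5 N at 3 mm, 11.5 N fully down).
- button2 (a joint): How far button 2 is pushed down: 0 = up, 0.007 m = fully down. Spring-return: starts to move at about 1 N, 1.5 N more per mm (about 5.5 N at 3 mm, 11.5 N fully down).
- button3 (a joint): How far button 3 is pushed down: 0 = up, 0.007 m = fully down. Spring-return: starts to move at about 1 N, 1.5 N more per mm (about 5.5 N at 3 mm, 11.5 N fully down).
- button4 (a joint): How far button 4 is pushed down: 0 = up, 0.007 m = fully down. Spring-return: starts to move at about 1 N, 1.5 N more per mm (about 5.5 N at 3 mm, 11.5 N fully down).
- button5 (a joint): How far button 5 is pushed down: 0 = up, 0.007 m = fully down. Spring-return: starts to move at about 1 N, 1.5 N more per mm (about 5.5 N at 3 mm, 11.5 N fully down).
- gap1 (a point): Point midway between buttons 1 and 2 on the curve of the row, at the height of the button tops (44 mm above the cart top; the bar's flat top lies 9 mm below it).
- gap2 (a point): Point midway between buttons 2 and 3 on the curve of the row, at the height of the button tops (44 mm above the cart top; the bar's flat top lies 9 mm below it).
- gap3 (a point): Point midway between buttons 3 and 4 on the curve of the row, at the height of the button tops (44 mm above the cart top; the bar's flat top lies 9 mm below it).
- gap4 (a point): Point midway between buttons 4 and 5 on the curve of the row, at the height of the button tops (44 mm above the cart top; the bar's flat top lies 9 mm below it).
- tape_roll: Bystander: roll of paper tape lying flat, 60 mm across, 44 mm hole, 24 mm high; loose, 60 mm or more from the middle of the rail's curve. Origin at the centre of its underside.
- socket: Bystander: steel socket standing upright, 28 mm across, 50 mm high; loose, 60 mm or more from the middle of the rail's curve. Origin at the centre of its underside.
- jar: Bystander: small clear jar with a dark lid, 46 mm across, 58 mm high; loose, 60 mm or more from the middle of the rail's curve. Origin at the centre of its underside.
- offcut: Bystander: wooden offcut 75 x 34 mm, 30 mm high; loose, 60 mm or more from the middle of the rail's curve. Origin at the centre of its underside.

How it is judged:
By the outcome, as a careful person would: the job done as asked, in the order asked, and still so for the second after the job is handed in, with the robot touching nothing.
It also fails if it takes over 48 s, if anything falls off the work surface, if the arm or the gripper's body presses on something with over 40 N, if the wrist force passes 120 N, or if a joint passes its speed limit or range.

## Working session

There is one attempt and no reset: what is moved stays moved. The work goes in short steps, Python scripts to look and compute and a tool call to move; the robot and the scene stay as the last step left them, time stands still between calls to the robot, and variables do not carry over. Pictures are saved under pics/ and viewed, and the job is handed in when it is done.

Besides the shell and the picture viewer there is one more tool, called by a JSON object that holds its "method" and its "body", one argument or row to a line. play_rows: Moves the arm, as the interface text tells. Its arguments: {"type":"object","properties":{"motion":{"type":"array"},"newtons":{"type":"number"}},"required":["motion"]}

```bash
ls; mkdir -p pics
python3 - <<'E'
from station import ctrl
import cv2,numpy as np
o=ctrl.get_obs();print(o)
for n in["scene","top","wrist"]:
    im=ctrl.get_image(n);cv2.imwrite(f"pics/{n}0.png",im["color"][:,:,::-1])
    np.savez(f"pics/{n}0.npz",**im);print(n,im.keys(),im["mtx"],im["T"])
E
```

```text
pics
{'t': 0.0, 'q': array([-1.33900637e+00,  5.33704982e-02,  1.61428066e+00,  3.13195324e-05,
        1.47597419e+00, -1.19013007e-01]), 'dq': array([ 9.63147549e-04, -7.16481961e-04,  2.15669249e-03,  1.78501294e-04,
        9.58671239e-05,  4.14942622e-05]), 'effort': array([-8.44649130e-04, -3.93682659e+01, -3.70179677e+01, -1.46941870e-04,
        7.22139506e-03, -8.47683577e-07]), 'tool_pos': array([ 0.21464254, -0.58633816,  0.23006251]), 'tool_rot': array([-3.09139058e+00, -5.47859735e-01,  1.30972351e-04]), 'contact_force': array([-0.01313148, -1.05877125,  0.589062  ]), 'wrist_torque': array([-0.04147981, -0.01701608, -0.00190816]), 'opening': 0.08549258840385611}
scene dict_keys(['color', 'mtx', 'T']) [[504.32705798   0.         315.22388   ]
 [  0.         504.32705798 208.05243508]
 [  0.           0.           1.        ]] [[-0.19203973 -0.72666067  0.65960974  1.13592615]
 [ 0.98126672 -0.13164752  0.14065759  0.19167709]
 [-0.01537435  0.67426493  0.73832949  0.73885786]
 [ 0.          0.          0.          1.        ]]
top dict_keys(['color', 'mtx', 'T']) [[404.12451343   0.         325.83241651]
 [  0.         404.12451343 196.58849945]
 [  0.           0.           1.        ]] [[ 0.04267716  0.9787648  -0.20049471  0.39945884]
 [-0.99907886  0.04270911 -0.00416805  0.07529786]
 [ 0.00448341  0.2004879   0.97968592  0.76831648]
 [ 0.          0.          0.          1.        ]]
wrist dict_keys(['color', 'mtx', 'T']) [[311.03349147   0.         319.17990567]
 [  0.         311.03349147 202.28612731]
 [  0.           0.           1.        ]] [[ 0.34256287  0.88794281  0.3069336   0.29388149]
 [-0.9394906   0.32475378  0.10905229 -0.55857433]
 [-0.00284565 -0.3257185   0.94546251  0.37408337]
 [ 0.          0.          0.          1.        ]]
```

View pics/scene0.png

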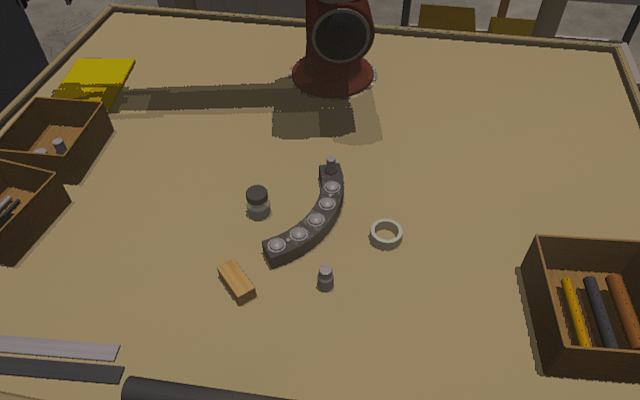

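View pics/top0.png

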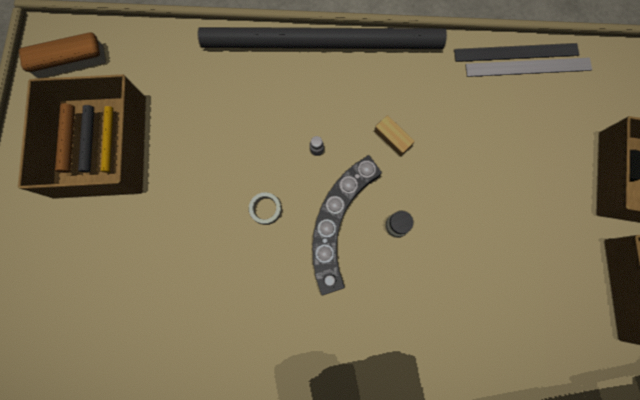

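View pics/wrist0.png

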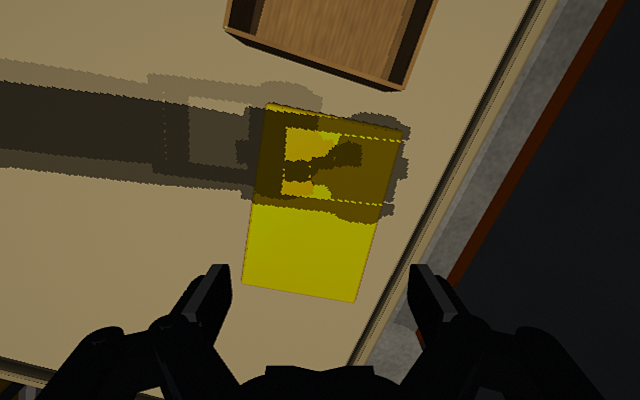

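The top view shows the post at about (330,281) and buttons 1–5 at about (325,254), (326,229), (335,205), (348,185) and (366,169). In the scene view the post is at (331,163) and the buttons run from (332,188) to (277,245). I'll zoom in on both.

Run:
```python
import cv2
a=cv2.imread("pics/top0.png")[145:305,290:400];cv2.imwrite("pics/topz.png",cv2.resize(a,None,fx=3.7,fy=3.7,interpolation=cv2.INTER_CUBIC))
a=cv2.imread("pics/scene0.png")[150:275,250:360];cv2.imwrite("pics/scenez.png",cv2.resize(a,None,fx=4.5,fy=4.5,interpolation=cv2.INTER_CUBIC))
```

```text
(no output)
```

View pics/topz.png

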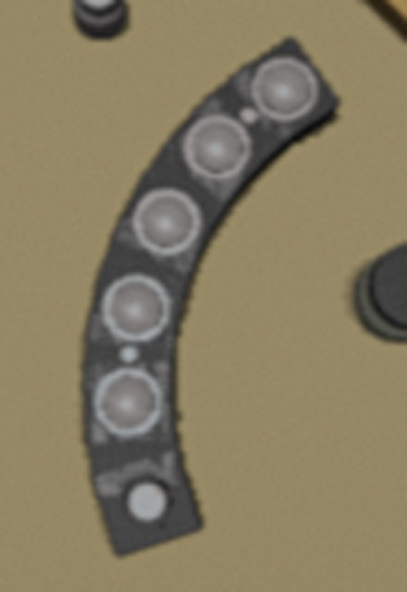

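View pics/scenez.png

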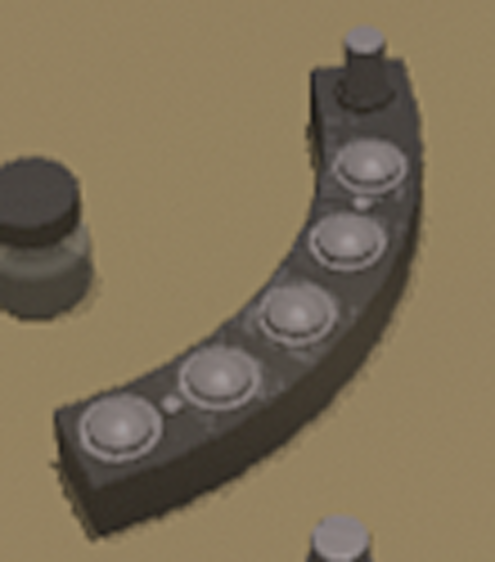

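```bash
cat > geo.py <<'E'
import numpy as np
R=.18
s=np.array([-92,-46,0,46,92])/1000
def arc(s): a=np.asarray(s)/R; return np.stack([R*np.sin(a),R*np.cos(a)-R],-1)
def place(p,xy): c,si=np.cos(p[2]),np.sin(p[2]); return xy@np.array([[c,si],[-si,c]])+p[:2]
def proj(P,im):
    T=im["T"];K=im["mtx"];c=(np.asarray(P)-T[:3,3])@T[:3,:3]
    return np.stack([K[0,2]+K[0,0]*c[:,0]/-c[:,2],K[1,2]+K[1,1]*-c[:,1]/-c[:,2]],-1)
E
python3 - <<'E'
import numpy as np
from geo import *
from scipy.optimize import least_squares
top=np.load("pics/top0.npz");sc=np.load("pics/scene0.npz")
zt=np.array([[128,401],[136,308],[166,221],[217,147],[284,89],[147,502]])
zs=np.array([[369,165],[347,240],[297,314],[219,377],[120,427],[364,40]])
ut=(zt+.5)/3.7-.5+[290,145]; us=(zs+.5)/4.5-.5+[250,150]
xy=arc(np.r_[s,-.14]); z=np.r_[[.035]*5,.068]
P=lambda p:np.c_[place(p,xy),z]
def r(p,w):
    o=[]
    if 0 in w:o.append((proj(P(p),top)-ut).ravel())
    if 1 in w:o.append((proj(P(p),sc)-us).ravel())
    return np.concatenate(o)
for w in[(0,),(1,),(0,1)]:
    f=least_squares(r,[.45,.05,-.8+0*1],args=(w,))
    f2=least_squares(r,[.45,.05,.8],args=(w,));f=min(f,f2,key=lambda f:f.cost)
    print(w,f.x,f.cost,np.round(f.fun.reshape(-1,2),1).tolist())
    print(place(f.x,arc(np.r_[s,-.14])).round(4).tolist())
np.save("rail.npy",f.x)
E
```

```text
(0,) [ 0.53528878  0.06166318 -0.42185732] 0.13262802230444543 [[0.1, 0.1], [-0.0, 0.0], [0.1, 0.2], [-0.1, 0.1], [-0.0, 0.1], [-0.0, -0.4]]
[[0.4455, 0.0767], [0.4914, 0.075], [0.5353, 0.0617], [0.5744, 0.0377], [0.6062, 0.0046], [0.3989, 0.0662]]
(1,) [ 0.53480722  0.06341983 -0.42150187] 0.4909216971768331 [[0.1, 0.2], [-0.0, 0.2], [-0.2, -0.1], [0.0, 0.2], [-0.0, 0.1], [0.1, -0.9]]
[[0.4451, 0.0785], [0.4909, 0.0767], [0.5348, 0.0634], [0.5739, 0.0395], [0.6057, 0.0064], [0.3984, 0.0679]]
(0, 1) [ 0.53505755  0.06253301 -0.42104751] 2.060896064750116 [[-0.4, 0.3], [-0.5, 0.1], [-0.4, 0.3], [-0.5, 0.2], [-0.5, 0.1], [-0.5, -0.3], [-0.4, 0.3], [-0.5, 0.3], [-0.7, -0.0], [-0.5, 0.2], [-0.5, 0.2], [-0.4, -0.8]]
[[0.4453, 0.0775], [0.4911, 0.0758], [0.5351, 0.0625], [0.5742, 0.0386], [0.606, 0.0056], [0.3986, 0.0669]]
```

```bash
cat > plan.py <<'E'
import numpy as np,sys
from geo import *
from scipy.spatial.transform import Rotation as Ro
from station import ctrl
p=np.load("rail.npy")
def pose(s,z):
    xy=place(p,arc(np.array([s])))[0]; yaw=p[2]-s/R
    x=[np.cos(yaw),np.sin(yaw),0];zz=[0,0,-1];y=np.cross(zz,x)
    return np.r_[xy,z],Ro.from_matrix(np.c_[x,y,zz])
def rows(sz):
    o=ctrl.get_obs(); R0=Ro.from_rotvec(o["tool_rot"]);p0=o["tool_pos"]
    print("t",o["t"],"pos",p0.round(4),"F",o["contact_force"].round(2),"q",o["q"].round(2))
    for a,z in sz:
        P,Q=pose(a,z); d=R0.inv().apply(P-p0)*100; r=(R0.inv()*Q).as_rotvec()*180/np.pi
        print([1]+d.round(2).tolist()+r.round(1).tolist())
def where():
    o=ctrl.get_obs();P=o["tool_pos"];c=place(p,np.array([[0,-R]]))[0]
    v=P[:2]-c; a=(p[2]+np.pi/2)-np.arctan2(v[1],v[0])
    print("s",(a*R).round(4),"radial err",(np.hypot(*v)-R).round(4),"z",P[2].round(4),"F",o["contact_force"].round(2),"open",o["opening"],"t",o["t"])
E
python3 -c "
from plan import *
rows([(-.113,.23),(-.113,.12),(-.113,.06),(-.113,.041)])"
```

```text
t 0.15 pos [ 0.2147 -0.5865  0.2303] F [ 0.71  0.11 -0.19] q [-1.34  0.05  1.61  0.    1.48 -0.12]
[1, 42.42, -54.85, 0.13, -0.1, -0.0, 8.3]
[1, 42.42, -54.83, 11.13, -0.1, -0.0, 8.3]
[1, 42.42, -54.82, 17.13, -0.1, -0.0, 8.3]
[1, 42.42, -54.82, 19.03, -0.1, -0.0, 8.3]
```

{"method": "play_rows", "body": {
  "motion": [
    [[1,2.8,-3.7,0,0,0,0],[1,6.1,-7.8,0,0,0,1.2],[1,9.4,-12.1,0,0,0,1.9],[1,12.7,-16.5,0,0,0,2.5],[1,16.0,-20.7,0,0,0,3.1],[1,19.3,-25.0,0,0,0,3.8],[1,22.6,-29.2,0,0,0,4.4],[1,25.9,-33.5,0,0,0,5],[1,29.2,-37.8,0,0,0,5.7],[1,32.5,-42,0,0,0,6.4],[1,35.8,-46.3,0.1,0,0,7],[1,39.1,-50.6,0.1,0,0,7.7],[1,41.2,-53.3,0.1,0,0,8.1],[1,42.42,-54.85,0.13,-0.1,0,8.3],[1,42.42,-54.85,0.13,-0.1,0,8.3],[1,42.42,-54.85,3,-0.1,0,8.3],[1,42.42,-54.85,6,-0.1,0,8.3],[1,42.42,-54.85,8.5,-0.1,0,8.3],[1,42.42,-54.85,9.5,-0.1,0,8.3],[1,42.42,-54.85,9.5,-0.1,0,8.3]]
  ],
  "newtons": 20
}}

```text
t: 2.65
tool_pos: [0.4241, 0.074, 0.136]
tool_rot: [3.125, 0.322, -0.002]
contact_force: [-0.4, 0.4, 0.3]
opening: 0.0
```

```bash
python3 -c "
from plan import *
import cv2
where()
rows([(-.113,.09),(-.113,.06)])
for n in['top','scene','wrist']:
    im=ctrl.get_image(n);c=im['color'][:,:,::-1].copy();np.savez(f'pics/{n}1.npz',**im);cv2.imwrite(f'pics/{n}1.png',c)
a=cv2.imread('pics/scene1.png')[60:280,220:400];b=cv2.imread('pics/wrist1.png')
cv2.imwrite('pics/s1.png',np.hstack([cv2.resize(a,(360,440)),cv2.resize(b,(440,275))[:, :].repeat(1,0) if 0 else cv2.copyMakeBorder(cv2.resize(b,(440,275)),0,165,0,0,0)]))
"
```

```text
s -0.1135 radial err -0.0003 z 0.136 F [-0.36  0.45  0.31] open 4.231484035905475e-05 t 2.65
t 2.65 pos [0.4241 0.074  0.136 ] F [-0.36  0.45  0.31] q [-0.   -0.36  2.15 -0.    1.36  1.37]
[1, 0.05, -0.03, 4.6, 0.0, 0.1, -0.1]
[1, 0.06, -0.03, 7.6, 0.0, 0.1, -0.1]
```

View pics/s1.png

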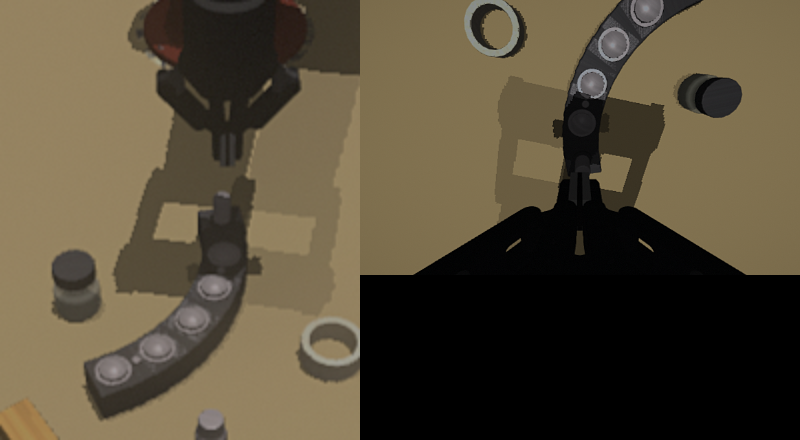

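The fingers are shut above the start, just past the post; in the wrist view the visible buttons sit at about (591,84), (613,44) and (647,9) of the montage. I'll check the fit against the wrist image.

```bash
python3 -c "
from plan import *
import cv2
im=np.load('pics/wrist1.npz');c=im['color'][:,:,::-1].copy()
c=cv2.resize(c,None,fx=2,fy=2,interpolation=cv2.INTER_CUBIC)
for u in proj(np.c_[place(p,arc(s)),[.035]*5],im): cv2.drawMarker(c,tuple((u*2).round().astype(int).tolist()),(0,0,255),0,10,1)
for u in proj(np.c_[place(p,arc([-.14])),[.068]],im): cv2.drawMarker(c,tuple((u*2).round().astype(int).tolist()),(0,255,0),0,10,1)
cv2.imwrite('pics/w1.png',c[0:560,450:1000])
where()
rows([(-.113,z) for z in (.1,.07,.055,.048,.044,.041)])
"
```

```text
s -0.1122 radial err -0.0002 z 0.1377 F [0.54 0.45 0.79] open -5.027948635061006e-05 t 2.8
t 2.8 pos [0.4254 0.0744 0.1377] F [0.54 0.45 0.79] q [ 0.   -0.37  2.14 -0.    1.36  1.37]
[1, -0.09, -0.03, 3.77, 0.0, -0.1, -0.1]
[1, -0.1, -0.03, 6.77, 0.0, -0.1, -0.1]
[1, -0.1, -0.03, 8.27, 0.0, -0.1, -0.1]
[1, -0.1, -0.03, 8.97, 0.0, -0.1, -0.1]
[1, -0.1, -0.03, 9.37, 0.0, -0.1, -0.1]
[1, -0.11, -0.03, 9.67, 0.0, -0.1, -0.1]
```

View pics/w1.png

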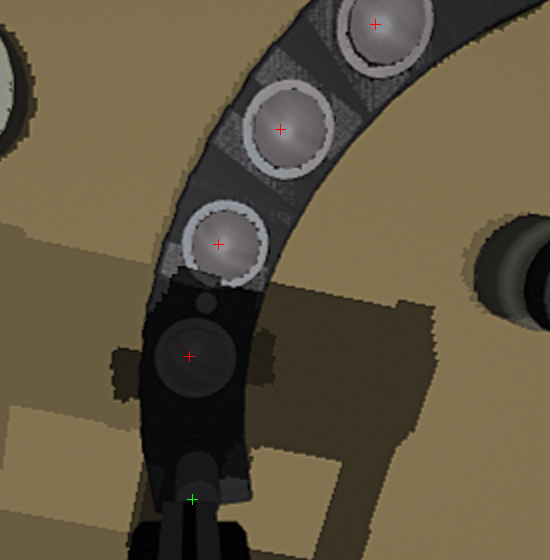

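Wrist view: the rings lie about 4 px (roughly 3 mm) to the right of prediction, which is world −y. The top camera also leans that way by 0.9 mm. I'll shift the fit by −1 mm in y and descend.

{"method": "play_rows", "body": {
  "motion": [
    [[1,-0.1,0,3,0,0,0],[1,-0.1,0.05,5.5,0,0,0],[1,-0.1,0.05,7.3,0,0,0],[1,-0.1,0.05,8.2,0,0,0],[1,-0.1,0.05,8.7,0,0,0],[1,-0.1,0.05,8.7,0,0,0],[1,-0.1,0.05,8.7,0,0,0],[1,-0.1,0.05,8.7,0,0,0]]
  ]
}}

```text
t: 3.8
tool_pos: [0.4252, 0.0737, 0.0513]
tool_rot: [3.124, 0.323, 0.006]
contact_force: [-0.8, -0.4, -0.6]
opening: -0.0003
```

```bash
python3 -c "
import numpy as np
p=np.load('rail.npy');p[1]-=.001;np.save('rail.npy',p)
from plan import *
import cv2
where()
for n in['top','scene']:
    im=ctrl.get_image(n);c=im['color'][:,:,::-1].copy();np.savez(f'pics/{n}2.npz',**im);cv2.imwrite(f'pics/{n}2.png',c)
a=cv2.imread('pics/scene2.png')[60:280,220:400]
cv2.imwrite('pics/s2.png',cv2.resize(a,None,fx=2.7,fy=2.7,interpolation=cv2.INTER_CUBIC))
where()
rows([(-.113,.048),(-.113,.0415)])
"
```

```text
s -0.1123 radial err 0.0001 z 0.0513 F [-0.83 -0.38 -0.58] open -0.00029721929384196686 t 3.8
s -0.1125 radial err 0.0001 z 0.0511 F [-0.6   1.44 -0.53] open -0.0002681947905399079 t 3.9
t 3.9 pos [0.425  0.0736 0.0511] F [-0.6   1.44 -0.53] q [-0.   -0.24  2.21 -0.    1.18  1.36]
[1, -0.05, 0.01, 0.31, 0.0, -0.2, -0.1]
[1, -0.05, 0.01, 0.96, 0.0, -0.2, -0.1]
```

View pics/s2.png

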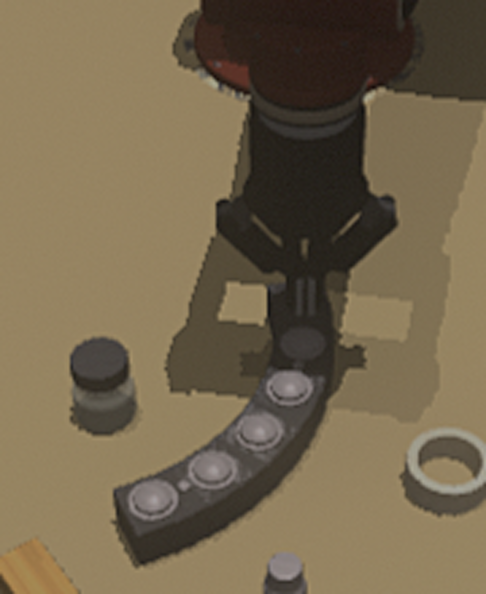

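Fingertips are low beside button 1, clear of the post, and pose tracking is within 0.5 mm. First stroke is over button 1.

```bash
python3 -c "
from plan import *
rows([(-.113,.045),(-.113,.041)]+[(a,.041) for a in np.linspace(-.110,-.092,9)])
"
```

```text
t 3.9 pos [0.425  0.0736 0.0511] F [-0.6   1.44 -0.53] q [-0.   -0.24  2.21 -0.    1.18  1.36]
[1, -0.05, 0.01, 0.61, 0.0, -0.2, -0.1]
[1, -0.05, 0.01, 1.01, 0.0, -0.2, -0.1]
[1, 0.25, 0.01, 1.01, 0.0, -0.2, 0.9]
[1, 0.47, 0.02, 1.01, 0.0, -0.2, 1.6]
[1, 0.7, 0.03, 1.01, 0.0, -0.2, 2.3]
[1, 0.92, 0.04, 1.01, 0.0, -0.2, 3.0]
[1, 1.14, 0.05, 1.01, 0.0, -0.2, 3.8]
[1, 1.37, 0.07, 1.01, 0.0, -0.2, 4.5]
[1, 1.59, 0.09, 1.01, 0.0, -0.2, 5.2]
[1, 1.82, 0.11, 1.01, 0.0, -0.2, 5.9]
[1, 2.04, 0.13, 1.02, 0.0, -0.2, 6.6]
```

{"method": "play_rows", "body": {
  "motion": [
    [[1,-0.05,0.01,0.6,0,-0.2,0],[1,-0.05,0.01,1.0,0,-0.2,0],[1,0.25,0.01,1.0,0,-0.2,0.9],[1,0.47,0.02,1.0,0,-0.2,1.6],[1,0.7,0.03,1.0,0,-0.2,2.3],[1,0.92,0.04,1.0,0,-0.2,3],[1,1.14,0.05,1.0,0,-0.2,3.8],[1,1.37,0.07,1.0,0,-0.2,4.5],[1,1.59,0.09,1.0,0,-0.2,5.2],[1,1.82,0.11,1.0,0,-0.2,5.9],[1,2.04,0.13,1.0,0,-0.2,6.6],[1,2.04,0.13,1.0,0,-0.2,6.6]]
  ]
}}

```text
t: 5.4
tool_pos: [0.4457, 0.0766, 0.0413]
tool_rot: [3.138, 0.142, 0.001]
contact_force: [-1.8, 0.6, 3.9]
opening: -0.0001
```

```bash
python3 -c "
from plan import *
where()
rows([(a,.041) for a in np.linspace(-.089,-.046,18)])
"
```

```text
s -0.0916 radial err 0.0 z 0.0413 F [-1.83  0.56  3.89] open -9.488076564761292e-05 t 5.4
t 5.4 pos [0.4457 0.0766 0.0413] F [-1.83  0.56  3.89] q [ 0.01 -0.17  2.16 -0.    1.15  1.49]
[1, 0.26, 0.0, 0.03, 0.0, -0.0, 1.0]
[1, 0.51, 0.01, 0.03, 0.0, -0.0, 1.8]
[1, 0.77, 0.02, 0.03, 0.0, -0.0, 2.6]
[1, 1.02, 0.03, 0.03, 0.0, -0.0, 3.4]
[1, 1.27, 0.05, 0.03, 0.0, -0.0, 4.2]
[1, 1.52, 0.07, 0.03, 0.0, -0.0, 5.0]
[1, 1.77, 0.09, 0.03, 0.0, -0.0, 5.8]
[1, 2.03, 0.12, 0.03, 0.0, -0.0, 6.6]
[1, 2.28, 0.15, 0.03, 0.0, -0.0, 7.4]
[1, 2.53, 0.19, 0.03, 0.0, -0.0, 8.2]
[1, 2.78, 0.22, 0.03, 0.0, -0.0, 9.0]
[1, 3.03, 0.26, 0.03, 0.0, -0.0, 9.8]
[1, 3.28, 0.31, 0.03, 0.0, -0.0, 10.6]
[1, 3.52, 0.36, 0.03, 0.0, -0.0, 11.4]
[1, 3.77, 0.41, 0.03, 0.0, -0.0, 12.2]
[1, 4.02, 0.47, 0.03, 0.0, -0.0, 13.0]
[1, 4.26, 0.52, 0.03, 0.0, -0.0, 13.9]
[1, 4.51, 0.59, 0.03, 0.0, -0.0, 14.7]
```

Button 1 reads about 4 N, a dip of roughly 2–2.7 mm. I'll go 0.5 mm lower and carry on.

{"method": "play_rows", "body": {
  "motion": [
    [[1,0.05,0,0.08,0,0,0.2],[1,0.26,0,0.08,0,0,1],[1,0.51,0.01,0.08,0,0,1.8],[1,0.77,0.02,0.08,0,0,2.6],[1,1.02,0.03,0.08,0,0,3.4],[1,1.27,0.05,0.08,0,0,4.2],[1,1.52,0.07,0.08,0,0,5],[1,1.77,0.09,0.08,0,0,5.8],[1,2.03,0.12,0.08,0,0,6.6],[1,2.28,0.15,0.08,0,0,7.4],[1,2.53,0.19,0.08,0,0,8.2],[1,2.78,0.22,0.08,0,0,9],[1,3.03,0.26,0.08,0,0,9.8],[1,3.28,0.31,0.08,0,0,10.6],[1,3.52,0.36,0.08,0,0,11.4],[1,3.77,0.41,0.08,0,0,12.2],[1,4.02,0.47,0.08,0,0,13],[1,4.26,0.52,0.08,0,0,13.9],[1,4.51,0.59,0.08,0,0,14.7]]
  ]
}}

```text
t: 7.78
tool_pos: [0.4915, 0.0749, 0.0409]
tool_rot: [3.13, -0.262, 0.001]
contact_force: [-2.6, 0.5, 5.1]
opening: 0.0003
```

```bash
python3 -c "
from plan import *
import cv2
where()
im=ctrl.get_image('top');np.savez('pics/top3.npz',**im)
a=np.load('pics/top0.npz')['color'][145:305,290:400];b=im['color'][145:305,290:400]
cv2.imwrite('pics/t3.png',cv2.resize(np.hstack([a,b])[:,:,::-1],None,fx=3.5,fy=3.5,interpolation=cv2.INTER_CUBIC))
where()
rows([(a,.0406) for a in np.linspace(-.043,0,18)])
"
```

```text
s -0.0457 radial err 0.0001 z 0.0409 F [-2.58  0.47  5.14] open 0.0002909632262307395 t 7.775
s -0.0454 radial err 0.0001 z 0.0409 F [-3.23  1.81  5.63] open 0.0002709969441509103 t 7.825
t 7.825 pos [0.4918 0.0748 0.0409] F [-3.23  1.81  5.63] q [ 0.   -0.05  2.06 -0.    1.14  1.74]
[1, 0.24, 0.01, 0.03, 0.0, -0.1, 0.8]
[1, 0.49, 0.02, 0.03, 0.0, -0.1, 1.6]
[1, 0.75, 0.03, 0.03, 0.0, -0.1, 2.5]
[1, 1.0, 0.04, 0.03, 0.0, -0.1, 3.3]
[1, 1.25, 0.06, 0.03, 0.0, -0.1, 4.1]
[1, 1.5, 0.08, 0.04, 0.0, -0.1, 4.9]
[1, 1.75, 0.1, 0.04, 0.0, -0.1, 5.7]
[1, 2.01, 0.13, 0.04, 0.0, -0.1, 6.5]
[1, 2.26, 0.16, 0.04, 0.0, -0.1, 7.3]
[1, 2.51, 0.19, 0.04, 0.0, -0.1, 8.1]
[1, 2.76, 0.23, 0.04, 0.0, -0.1, 8.9]
[1, 3.01, 0.27, 0.04, 0.0, -0.1, 9.7]
[1, 3.26, 0.31, 0.04, 0.0, -0.1, 10.5]
[1, 3.51, 0.36, 0.04, 0.0, -0.1, 11.3]
[1, 3.75, 0.41, 0.04, 0.0, -0.1, 12.1]
[1, 4.0, 0.47, 0.04, 0.0, -0.1, 12.9]
[1, 4.25, 0.53, 0.04, 0.0, -0.1, 13.7]
[1, 4.49, 0.59, 0.04, 0.0, -0.1, 14.5]
```

View pics/t3.png

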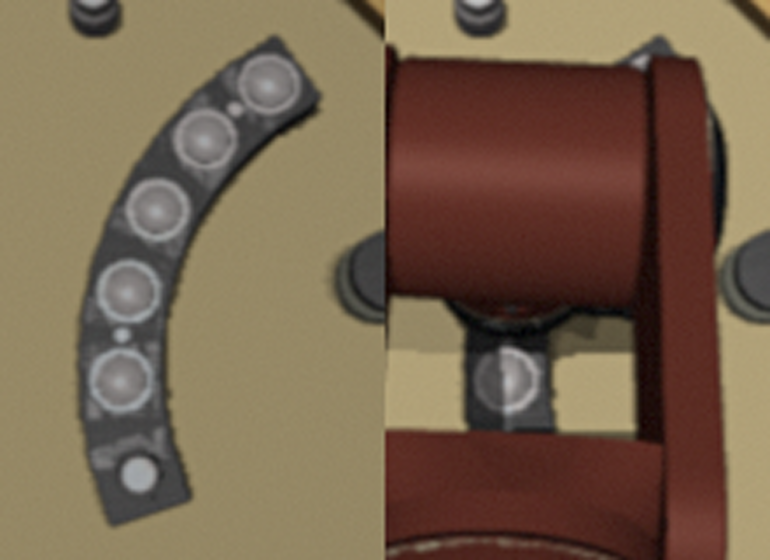

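Button 1 is visible at the same spot, (505,378) right against (120,378) left, so the rail hasn't moved. Button 2 is dipped about 3 mm (5.1 N). On to button 3.

{"method": "play_rows", "body": {
  "motion": [
    [[1,0.24,0.01,0.03,0,-0.1,0.8],[1,0.49,0.02,0.03,0,-0.1,1.6],[1,0.75,0.03,0.03,0,-0.1,2.5],[1,1,0.04,0.03,0,-0.1,3.3],[1,1.25,0.06,0.03,0,-0.1,4.1],[1,1.5,0.08,0.04,0,-0.1,4.9],[1,1.75,0.1,0.04,0,-0.1,5.7],[1,2.01,0.13,0.04,0,-0.1,6.5],[1,2.26,0.16,0.04,0,-0.1,7.3],[1,2.51,0.19,0.04,0,-0.1,8.1],[1,2.76,0.23,0.04,0,-0.1,8.9],[1,3.01,0.27,0.04,0,-0.1,9.7],[1,3.26,0.31,0.04,0,-0.1,10.5],[1,3.51,0.36,0.04,0,-0.1,11.3],[1,3.75,0.41,0.04,0,-0.1,12.1],[1,4,0.47,0.04,0,-0.1,12.9],[1,4.25,0.53,0.04,0,-0.1,13.7],[1,4.49,0.59,0.04,0,-0.1,14.5]]
  ]
}}

```text
t: 10.07
tool_pos: [0.5355, 0.0615, 0.041]
tool_rot: [-3.072, 0.657, 0.0]
contact_force: [-2.5, 1.1, 4.8]
opening: 0.0002
```

```bash
python3 -c "
from plan import *
where()
rows([(a,.0406) for a in np.linspace(.003,.046,18)])
"
```

```text
s 0.0004 radial err 0.0001 z 0.041 F [-2.48  1.09  4.76] open 0.0002325083314720052 t 10.075
t 10.075 pos [0.5355 0.0615 0.041 ] F [-2.48  1.09  4.76] q [-0.02  0.05  1.96  0.    1.14  1.97]
[1, 0.26, 0.02, 0.04, -0.0, 0.0, 0.9]
[1, 0.51, 0.02, 0.04, -0.0, 0.0, 1.7]
[1, 0.77, 0.03, 0.04, -0.0, 0.0, 2.5]
[1, 1.02, 0.04, 0.04, -0.0, 0.0, 3.3]
[1, 1.27, 0.06, 0.04, -0.0, 0.0, 4.1]
[1, 1.52, 0.08, 0.04, -0.0, 0.0, 5.0]
[1, 1.78, 0.1, 0.04, -0.0, 0.0, 5.8]
[1, 2.03, 0.13, 0.04, -0.0, 0.0, 6.6]
[1, 2.28, 0.16, 0.04, -0.0, 0.0, 7.4]
[1, 2.53, 0.2, 0.04, -0.0, 0.0, 8.2]
[1, 2.78, 0.23, 0.04, -0.0, 0.0, 9.0]
[1, 3.03, 0.28, 0.04, -0.0, 0.0, 9.8]
[1, 3.28, 0.32, 0.04, -0.0, 0.0, 10.6]
[1, 3.53, 0.37, 0.04, -0.0, 0.0, 11.4]
[1, 3.77, 0.42, 0.04, -0.0, 0.0, 12.2]
[1, 4.02, 0.48, 0.04, -0.0, 0.0, 13.0]
[1, 4.27, 0.53, 0.04, -0.0, 0.0, 13.8]
[1, 4.51, 0.6, 0.04, -0.0, 0.0, 14.6]
```

{"method": "play_rows", "body": {
  "motion": [
    [[1,0.26,0.02,0.04,0,0,0.9],[1,0.51,0.02,0.04,0,0,1.7],[1,0.77,0.03,0.04,0,0,2.5],[1,1.02,0.04,0.04,0,0,3.3],[1,1.27,0.06,0.04,0,0,4.1],[1,1.52,0.08,0.04,0,0,5],[1,1.78,0.1,0.04,0,0,5.8],[1,2.03,0.13,0.04,0,0,6.6],[1,2.28,0.16,0.04,0,0,7.4],[1,2.53,0.2,0.04,0,0,8.2],[1,2.78,0.23,0.04,0,0,9],[1,3.03,0.28,0.04,0,0,9.8],[1,3.28,0.32,0.04,0,0,10.6],[1,3.53,0.37,0.04,0,0,11.4],[1,3.77,0.42,0.04,0,0,12.2],[1,4.02,0.48,0.04,0,0,13],[1,4.27,0.53,0.04,0,0,13.8],[1,4.51,0.6,0.04,0,0,14.6]]
  ]
}}

```text
t: 12.32
tool_pos: [0.5747, 0.0376, 0.0409]
tool_rot: [-2.962, 1.044, -0.001]
contact_force: [-2.1, 1.6, 4.7]
opening: 0.0001
```

```bash
python3 -c "
from plan import *
where()
rows([(a,.0406) for a in np.linspace(.049,.092,18)]+[(.0945,.0406),(.097,.0406)])
"
```

```text
s 0.0464 radial err 0.0003 z 0.0409 F [-2.08  1.55  4.71] open 9.767523254319899e-05 t 12.325
t 12.325 pos [0.5747 0.0376 0.0409] F [-2.08  1.55  4.71] q [-0.06  0.13  1.87  0.    1.14  2.18]
[1, 0.26, 0.03, 0.03, -0.0, -0.0, 0.9]
[1, 0.51, 0.03, 0.03, -0.0, -0.0, 1.7]
[1, 0.77, 0.04, 0.03, -0.0, -0.0, 2.5]
[1, 1.02, 0.06, 0.04, -0.0, -0.0, 3.3]
[1, 1.27, 0.07, 0.04, -0.0, -0.0, 4.1]
[1, 1.52, 0.09, 0.04, -0.0, -0.0, 4.9]
[1, 1.77, 0.12, 0.04, -0.0, -0.0, 5.7]
[1, 2.03, 0.14, 0.04, -0.0, -0.0, 6.5]
[1, 2.28, 0.17, 0.04, -0.0, -0.0, 7.4]
[1, 2.53, 0.21, 0.04, -0.0, -0.0, 8.2]
[1, 2.78, 0.25, 0.04, -0.0, -0.0, 9.0]
[1, 3.03, 0.29, 0.04, -0.0, -0.0, 9.8]
[1, 3.28, 0.33, 0.04, -0.0, -0.0, 10.6]
[1, 3.52, 0.38, 0.04, -0.0, -0.0, 11.4]
[1, 3.77, 0.43, 0.04, -0.0, -0.0, 12.2]
[1, 4.02, 0.49, 0.04, -0.0, -0.0, 13.0]
[1, 4.27, 0.54, 0.04, -0.0, -0.0, 13.8]
[1, 4.51, 0.61, 0.04, -0.0, -0.0, 14.6]
[1, 4.75, 0.67, 0.04, -0.0, -0.0, 15.4]
[1, 4.99, 0.74, 0.04, -0.0, -0.0, 16.2]
```

{"method": "play_rows", "body": {
  "motion": [
    [[1,0.26,0.02,0.03,0,0,0.9],[1,0.51,0.03,0.03,0,0,1.7],[1,0.77,0.04,0.03,0,0,2.5],[1,1.02,0.06,0.04,0,0,3.3],[1,1.27,0.07,0.04,0,0,4.1],[1,1.52,0.09,0.04,0,0,4.9],[1,1.77,0.12,0.04,0,0,5.7],[1,2.03,0.14,0.04,0,0,6.5],[1,2.28,0.17,0.04,0,0,7.4],[1,2.53,0.21,0.04,0,0,8.2],[1,2.78,0.25,0.04,0,0,9],[1,3.03,0.29,0.04,0,0,9.8],[1,3.28,0.33,0.04,0,0,10.6],[1,3.52,0.38,0.04,0,0,11.4],[1,3.77,0.43,0.04,0,0,12.2],[1,4.02,0.49,0.04,0,0,13],[1,4.27,0.54,0.04,0,0,13.8],[1,4.51,0.61,0.04,0,0,14.6]]
  ]
}}

```text
t: 14.58
tool_pos: [0.6065, 0.0044, 0.0409]
tool_rot: [-2.805, 1.413, -0.002]
contact_force: [-1.7, 3.2, 5.3]
opening: -0.0001
```

```bash
python3 -c "
from plan import *
where()
rows([(a,.0406) for a in np.linspace(.0945,.117,9)]+[(.117,.06),(.117,.14),(.117,.2)])
"
```

```text
s 0.0924 radial err 0.0003 z 0.0409 F [-1.69  3.15  5.35] open -0.00010812605091373506 t 14.575
t 14.575 pos [0.6065 0.0044 0.0409] F [-1.69  3.15  5.35] q [-0.12  0.2   1.79  0.    1.15  2.39]
[1, 0.21, 0.03, 0.03, -0.1, -0.0, 0.7]
[1, 0.49, 0.04, 0.03, -0.1, -0.0, 1.6]
[1, 0.77, 0.05, 0.03, -0.1, -0.0, 2.5]
[1, 1.05, 0.06, 0.03, -0.1, -0.0, 3.4]
[1, 1.33, 0.08, 0.03, -0.1, -0.0, 4.3]
[1, 1.61, 0.1, 0.03, -0.1, -0.0, 5.2]
[1, 1.89, 0.13, 0.03, -0.1, -0.0, 6.1]
[1, 2.17, 0.16, 0.03, -0.1, -0.0, 7.0]
[1, 2.45, 0.2, 0.03, -0.1, -0.0, 7.9]
[1, 2.45, 0.2, -1.91, -0.1, -0.0, 7.9]
[1, 2.45, 0.18, -9.91, -0.1, -0.0, 7.9]
[1, 2.46, 0.17, -15.91, -0.1, -0.0, 7.9]
```

{"method": "play_rows", "body": {
  "motion": [
    [[1,0.21,0.02,0.03,0,0,0.7],[1,0.49,0.04,0.03,0,0,1.6],[1,0.77,0.05,0.03,0,0,2.5],[1,1.05,0.06,0.03,0,0,3.4],[1,1.33,0.08,0.03,0,0,4.3],[1,1.61,0.1,0.03,0,0,5.2],[1,1.89,0.13,0.03,0,0,6.1],[1,2.17,0.16,0.03,0,0,7],[1,2.45,0.2,0.03,0,0,7.9],[1,2.45,0.2,-0.8,0,0,7.9],[1,2.45,0.2,-3,0,0,7.9],[1,2.45,0.2,-6,0,0,7.9],[1,2.45,0.2,-10,0,0,7.9],[1,2.45,0.2,-14,0,0,7.9],[1,5,0.2,-17,0,0,7.9],[1,10,0.2,-18,0,0,7.9],[1,15,0.2,-18,0,0,7.9],[1,19,0.2,-18,0,0,7.9],[1,20,0.2,-18,0,0,7.9],[1,20,0.2,-18,0,0,7.9]]
  ]
}}

```text
t: 17.08
tool_pos: [0.7237, -0.1577, 0.2221]
tool_rot: [-2.7, 1.603, -0.003]
contact_force: [-0.4, -0.3, 0.2]
opening: 0.0002
```

```bash
python3 -c "
from plan import *
import cv2
where()
o=[]
for n in['top','scene']:
    im=ctrl.get_image(n);np.savez(f'pics/{n}4.npz',**im)
    a=np.load(f'pics/{n}0.npz')['color'];b=im['color']
    sl=(slice(120,310),slice(240,440)) if n=='top' else (slice(140,320),slice(200,420))
    o.append(cv2.resize(np.hstack([a[sl],b[sl]])[:,:,::-1],(720,300)))
cv2.imwrite('pics/f4.png',np.vstack(o))
where()
"
```

```text
s 0.2441 radial err 0.0879 z 0.2221 F [-0.45 -0.29  0.22] open 0.00016171667966864928 t 17.075
s 0.2434 radial err 0.0873 z 0.2218 F [-0.52 -0.73  0.75] open -0.00016817214812958644 t 17.175
```

View pics/f4.png

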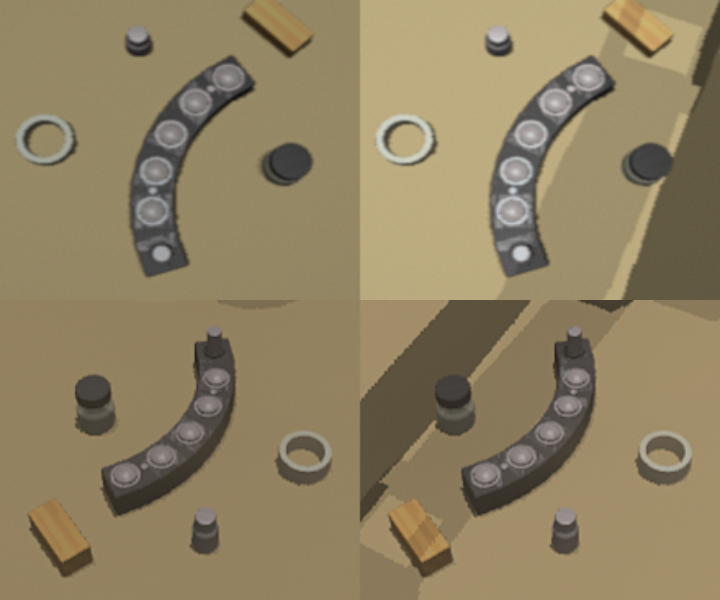

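Before and after match in both views: the rail, the four bystanders and all five raised buttons are at the same pixels (for example, button 5 at (228,78) left and (588,78) right). The hand is clear, so I'm handing in.

```bash
python3 -c "
from station import ctrl
print(ctrl.finish_job())"
```

```text
the job is handed in; nothing more can be done
None
```

I stroked the closed fingertips along the rail from the post end to the plain end, following the curve. The job is handed in at about 17 s, well under the 48 s limit.

- **Dips:** with the fingertip over each button it sat 2.7–3.1 mm below the button tops. The upward force was about 4–5.5 N, well under the 11.5 N of a fully pressed button. Button 1 was at the low end of that range, so I went about 0.5 mm lower as I left it and kept that depth for the rest.
- **Between buttons:** I kept the commanded height the same and checked it only at the buttons. Position was within about 0.3 mm of the fitted curve at each button.
- **Final check:** the before and after pictures from the top and scene cameras match. The rail and the four surrounding objects have not moved and all five buttons are up. The hand is clear at 0.22 m height with the force back to noise.
- **Disagreement:** the cameras placed the rail slightly differently. Top and scene differed by about 1.8 mm in y, and the wrist view by about 3 mm sideways. I averaged top and scene, then shifted 1 mm towards the wrist reading.

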